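# Nest the turned cups in their cradle and shut the dust cover

## Task

Three identical wooden cups lie one behind another in the grooved cradle. Push them along the groove so that each is fully nested in the next and the whole nest is up against the stop board, then swing the cradle's hinged cover down over them, gently, until it is fully shut. Leave the other things on the bench where they are.

Things in the scene. Friction and masses are not known exactly. Their poses are not given: they have to be found in the camera images.
- cradle: fixed wooden cradle, 344 x 94 mm, with a shallow V groove (sides rise 25 degrees) along its x axis. Origin: underside, on the centre line; x points to the stop board. Groove from x = -200 mm (open end) to the stop board's face at x = +130 mm; bottom line 14 mm up, side boards 40 mm high, 74 mm apart. Stop board 86 mm high. When all is home the last cup's base is near x = 20 mm
- cup_a: identical dark wooden tapered cup (nearest the stop board), 60 mm long; outer diameter 38 mm at the closed base (flat 24 mm, wide bevel), 58 mm at the open mouth; wall 2.5 mm, solid floor 24 mm thick. Lies in the groove, mouth towards the stop board. Origin: centre of the base's outer face; z axis: base to mouth. Cups fully nested have their origins 24 mm apart
- cup_b: identical dark wooden tapered cup (the middle one), 60 mm long; outer diameter 38 mm at the closed base (flat 24 mm, wide bevel), 58 mm at the open mouth; wall 2.5 mm, solid floor 24 mm thick. Lies in the groove, mouth towards the stop board. Origin: centre of the base's outer face; z axis: base to mouth. Cups fully nested have their origins 24 mm apart
- cup_c: identical dark wooden tapered cup (the last one, nearest the open end), 60 mm long; outer diameter 38 mm at the closed base (flat 24 mm, wide bevel), 58 mm at the open mouth; wall 2.5 mm, solid floor 24 mm thick. Lies in the groove, mouth towards the stop board. Origin: centre of the base's outer face; z axis: base to mouth. Cups fully nested have their origins 24 mm apart
- cover (a joint): hinge of the cradle's cover, rad: 0 is shut (level), about 1.57 upright, 2.0 thrown fully back beyond the stop board. The hinge is stiff, the cover stays where it is left
- cover_hinge (a point): middle of the cover's hinge line, on top of the stop board (cradle x = 137 mm, 86 mm high), parallel to the cradle's y axis. The cover is a clear panel in a wooden frame, 8 mm thick, 86 mm wide, reaching 141 mm from the hinge towards the open end when shut; at its free edge a wooden end board then hangs 45 mm down behind the last cup
- cover_edge (a point): middle of the cover's free edge, on its outer (when shut: upper) face, 133 mm from the hinge line
- jar: bystander: glass jar, 56 mm diameter, 70 mm high; origin under its centre
- bead_tray: bystander: small wooden tray with blanks, 110 x 80 x 24 mm; origin under its centre
- pot: bystander: small wooden bowl standing upright, 60 mm diameter, 55 mm high; origin under its centre
- screwdriver: bystander: screwdriver with a yellow handle, 170 mm long, lying beside the cradle; origin under its centre
Not all that is in view belongs to the job. Leave any green or yellow look-alike of the cup_a alone.

How it is judged:
On the way:
1. the three cups are fully nested against the stop board while the cover is still open (distance between cup_a and cup_b below 0.029 m and distance between cup_b and cup_c below 0.029 m and angle between the z axis of cup_a and the z axis of cup_b, either way round below 0.2 rad and angle between the z axis of cup_b and the z axis of cup_c, either way round below 0.2 rad and x of cup_c in the frame of cradle above 0.008 m and horizontal distance between cup_c and cradle below 0.03 m and value of joint cover above 0.8 rad), for 0.2 s.
At the end, for the whole second after the job is handed in: the cups lie coaxially nested in the groove (bases of neighbours within 29 mm of each other, axes within 0.2 rad; 24 mm is fully home), the last cup's base at cradle x > 8 mm so that the nest is against the stop, the cover shut to within 0.06 rad, all at rest (distance between cup_a and cup_b below 0.029 m and distance between cup_b and cup_c below 0.029 m and angle between the z axis of cup_a and the z axis of cup_b, either way round below 0.2 rad and angle between the z axis of cup_b and the z axis of cup_c, either way round below 0.2 rad and x of cup_c in the frame of cradle above 0.008 m and horizontal distance between cup_c and cradle below 0.03 m and value of joint cover below 0.06 rad and linear speed of each of cup_a, cup_b, cup_c below 0.02 m/s); the robot touches nothing.
It fails at once if the cover is slammed: it turns faster than 1.2 rad/s in the last 0.35 rad before shut (value of joint cover below 0.35 rad and velocity of joint cover below -1.2 rad/s).
It fails at once if a bystander (jar, tray, bowl or screwdriver) is moved more than 30 mm (distance of any of jar, bead_tray, pot, screwdriver from where it was at the start of the episode above 0.03 m).
It also fails if it takes over 59 s, if anything falls off the work surface, if the arm or the gripper's body presses on something with over 40 N, if the wrist force passes 120 N, or if a joint passes its speed limit or range.

## Robot

A 6-joint arm with a two-finger parallel gripper is mounted at the origin on the work surface. World frame = base frame: x ahead of the robot, y to its left, z up, the work surface at z = 0. Lengths are in m, angles in rad, forces in N, time in s.
With the tool pointing down it reaches from about 0.3 to 0.825 m from the base axis. Payload 5.4 kg.
Tool frame: the origin (TCP) lies where the fingers leave the gripper's body, on its centre line; the fingertips stand 88 mm ahead of it and the grasp point (between the pads) lies 69 mm ahead of it (r.nose_length is the z of the fingertips in the tool frame, in m); z points along the fingers, y is the line along which they close (so a half turn about z gives the same grasp; the last joint's range is limited). The gripper opens to 92 mm and grips with 3 to 60 N. Pads are 20 mm wide; open, the fingers measure 128 mm over their backs; the gripper's body (75 mm by 189 mm) begins 69 mm behind the grasp point.
Start: joints at [0.962, 0.158, 1.597, -0, 1.386, -0.21], TCP at [0.223, 0.53, 0.303] pointing down, gripper open.
Joint ranges: [-2.91, 2.91], [-0.94, 2.29], [0.18, 2.7], [-1.29, 4.43], [0.17, 2.64], [-3, 3]. Speed limits (rad/s): [2.57, 2.57, 3.14, 3.14, 3.14, 3.14].

## Interface

Orientations are given as a unit quaternion [x, y, z, w].
In Python, from rig import r gives the robot as it stands.
- The arm moves only by the shell command python3 -m jog 'ROWS'. ROWS is JSON, a list of rows, each an object of numbers: "fingers": the opening, from 0 (shut) to 1 (fully open); "tx", "ty", "tz": the shift along the tool's x, y, z in units of 4 cm (1.0 is 4 cm); "rx", "ry", "rz": the turn, a rotation vector about the tool's x, y, z in units of 0.08 rad (1.0 is 0.08 rad). In form: [{"fingers": .., "tx": .., "ty": .., "tz": .., "rx": .., "ry": .., "rz": ..}, ...]. A call has exactly 10 rows; each row shifts and turns the commanded pose from where the row before left it, along the tool's axes as they then stand; what a row does not reach is not made up. A row lasts 1/8 s, in which the tool goes at most 62.5 mm and 10.7 degrees, less where a joint would pass 70% of its speed; a pose out of reach is approached as far as the arm can. A call with a number of a shift or a turn outside -1 to 1 is refused whole. A call with a gripper value outside its range is refused whole. The fingers move at their own pace and stop on an object; the grip force is fixed at half the most. Time passes only in rows, so rows that do not move let the fingers close, or fill a call up. It gives the time, the measured TCP pose, the force, the opening and the grip force at its end, in the units of the state.
- r.sense(): the state, without advancing time (a new reading comes with each control period).
- r.get_image(name): name is "scene" or "top"; returns the picture (400x640x3 uint8, blue, green, red); there is no depth.
- r.camera_info(name): a dict with "K" (3x3 intrinsics, pixels), "R" (3x3) and "t" (3): a world point X has camera coordinates R X + t. Camera axes: x right, y down, z forward; pixel columns grow to the right and rows downward; lengths in m; the calibration is good to about 2 mm. A picture is of the moment at which its call begins. camera_info takes no time and is no camera call.
- r.sign_off(): hands the job in; it is judged then, once.
The state is a dict: "time": time; "joints": joint angles; "qvel": joint speeds; "effort": joint torques, N m; "tool_pos": TCP position; "eef_rot": TCP orientation; "force": force on the tool from outside, world axes, zero at the start; "wrist_torque": the same for the moment, N m; "finger_gap": opening from 0.0 (shut) to 1.0 (fully open); "grip_force": force on a finger pad.
Only numpy, scipy, OpenCV 4.12 (cv2) and the standard library are available. Lean on these libraries where they do the work, as an engineer would, in place of code of your own. Each camera call takes 0.05 s, during which the arm holds its last target. There are 200 camera calls.

## Working session

There is one attempt and no reset: what is moved stays moved. The work goes in short steps, Python scripts to look and compute and a shell command to move; the robot and the scene stay as the last step left them, time stands still between calls to the robot, and variables do not carry over. Pictures are saved under pics/ and viewed, at most 10 in all, crops included, and the job is handed in when it is done.

```bash
mkdir -p pics; cat > s.py <<'E'
from rig import r
import cv2,sys
for n in ("scene","top"):
    cv2.imwrite(f"pics/{n}_{sys.argv[1]}.png",r.get_image(n))
    c=r.camera_info(n);print(n,c["K"],c["R"],c["t"])
print(r.sense())
E
python3 s.py 0
```

```text
scene [[404.26935052   0.         322.87138247]
 [  0.         404.26935052 200.1767274 ]
 [  0.           0.           1.        ]] [[-0.22109894  0.97506631  0.01899852]
 [ 0.72215518  0.176781   -0.66876033]
 [-0.65544424 -0.13414232 -0.74323528]] [ 0.10062832 -0.31643841  1.41516134]
top [[362.97395493   0.         317.49775296]
 [  0.         362.97395493 202.81732329]
 [  0.           0.           1.        ]] [[-2.34770608e-02 -9.99724209e-01  5.77155667e-04]
 [-9.89796963e-01  2.31627694e-02 -1.40589677e-01]
 [ 1.40537535e-01 -3.87189931e-03 -9.90067780e-01]] [0.02525494 0.53507158 0.89601962]
{'time': 0.1, 'joints': array([ 9.61910701e-01,  1.59002947e-01,  1.59805978e+00,  2.63023148e-05,
        1.38619221e+00, -2.10113585e-01]), 'qvel': array([ 6.79372074e-05, -4.24233558e-04, -3.05308303e-03,  8.67919296e-05,
       -6.05587343e-04,  8.89329328e-06]), 'effort': array([-4.81651387e-04, -3.86501849e+01, -3.22961140e+01,  7.02960463e-02,
        3.39067576e-02, -1.49658479e-05]), 'tool_pos': array([0.22305164, 0.52953964, 0.30183105]), 'eef_rot': array([ 1.98069861e-01,  9.80187553e-01, -7.57277792e-04, -3.42776849e-04]), 'force': array([-0.73673767,  0.0375262 , -1.21187033]), 'wrist_torque': array([-0.03645335, -0.0383443 , -0.03787332]), 'grip_force': 0.0, 'finger_gap': 1.002264300116783}
```

View pics/scene_0.png

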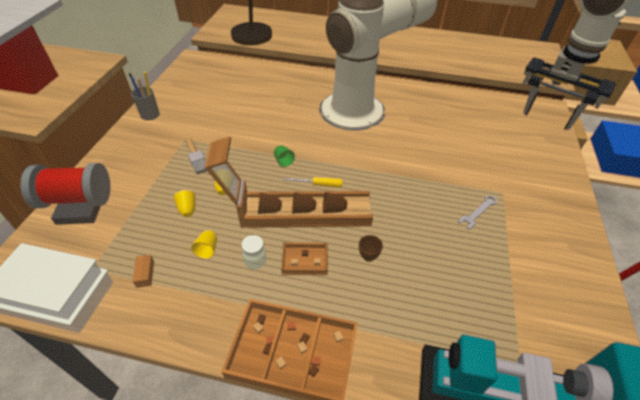

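View pics/top_0.png

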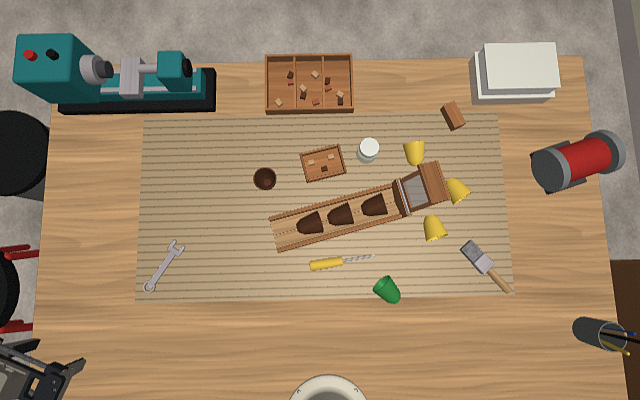

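The top view shows the cradle from the open end at about (273,234) to the stop board near (398,195). The cover is thrown back past it, around (425,187).
- **Cups by description:** the dark ones in the groove, c (310,223), b (341,215) and a (374,206).
- **Look-alikes to leave alone:** the dark bowl (265,178), the green cup (386,290), and the yellow cups (414,152), (457,190) and (434,228).

Next is a close crop to check this choice.

```bash
python3 - <<'E'
import cv2
i=cv2.imread("pics/top_0.png")[155:265,255:455]
cv2.imwrite("pics/crop0.png",cv2.resize(i,None,fx=4,fy=4,interpolation=cv2.INTER_CUBIC))
E
```

```text
(no output)
```

View pics/crop0.png

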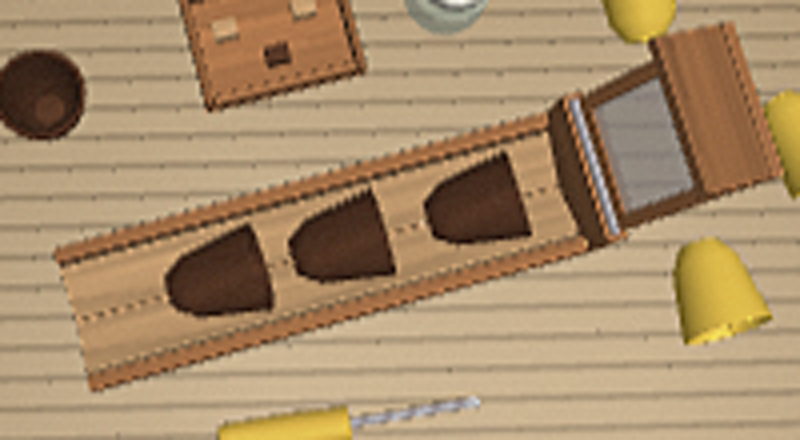

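The crop confirms three dark cups in the groove with mouths toward the stop board. The hinge rod runs from crop (572,98) to (617,238), and the open-end corners are at (57,250) and (93,388).

```bash
cat > g.py <<'E'
from rig import r
import numpy as np
def ray(n,uv,z):
    c=r.camera_info(n);R,t,K=map(np.array,(c["R"],c["t"],c["K"]))
    o=-R.T@t;d=R.T@np.linalg.solve(K,[uv[0],uv[1],1.]);return o+d*(z-o[2])/d[2]
def proj(n,X):
    c=r.camera_info(n);p=np.array(c["K"])@(np.array(c["R"])@X+np.array(c["t"]));return p[:2]/p[2]
E
python3 - <<'E'
from g import *
import cv2
f=lambda p,z:ray("top",(255+p[0]/4-.4,155+p[1]/4-.4),z)
A,B=f((57,250),.04),f((93,388),.04);h1,h2=f((572,98),.086),f((617,238),.086);g=f((80,317),.014)
print("open corners",A,B,"w",np.linalg.norm(A-B),"hinge",h1,h2,np.linalg.norm(h1-h2),"g",g)
m=(A+B)/2;h=(h1+h2)/2;d=(h-m)[:2];print("m,h",m,h,"len(337)",np.linalg.norm(d),"yaw",np.arctan2(d[1],d[0]), np.arctan2(*(A-B)[[1,0]]),np.arctan2(*(h1-h2)[[1,0]]))
u=d/np.linalg.norm(d);print("u",u);mid=(h+m)[:2]/2;org=mid+u*(.2-.337/2);print("origin",org)
I=cv2.imread("pics/top_0.png")
k=((I.max(2)<75)&(I[:,:,2].astype(int)>I[:,:,0]+5)).astype('uint8')
n,l,s,c=cv2.connectedComponentsWithStats(k)
for i in range(1,n):
    if s[i,4]>100 and 255<c[i][0]<400 and 180<c[i][1]<250:
        yy,xx=np.where(l==i);P=np.array([ray("top",(a,b),.045)[:2] for a,b in zip(xx,yy)])-org
        X=P@u;Y=P@[-u[1],u[0]];print(c[i],s[i,4],"x",X.min(),X.max(),"y",Y.min(),Y.max(),"mean",Y.mean())
for n in("scene",):
  for q in [(org-.2*u,.014),(h[:2],.086)]: print(proj(n,np.append(*q)))
for p,z in [((252,236),.0),((305,257),.0),((314,181),.03)]:
    P=ray("scene",p,z)[:2]-org; print(P@u,P@[-u[1],u[0]])
for nm,p,z in [("jar",(369,148),.07),("tray",(323,163),.024),("pot",(265,178),.055),("sd",(340,262),.015),("green",(386,290),.02)]:
    P=ray("top",p,z)[:2]-org; print(nm,P@u,P@[-u[1],u[0]])
E
```

```text
open corners [0.50130188 0.13769946 0.04      ] [0.41349104 0.11544765 0.04      ] w 0.0905863479799093 hinge [ 0.5830145  -0.18562066  0.086     ] [ 0.49582076 -0.20821177  0.086     ] 0.09007278591901466 g [0.45981749 0.12633928 0.014     ]
m,h [0.45739646 0.12657355 0.04      ] [ 0.53941763 -0.19691622  0.086     ] len(337) 0.33372608970090567 yaw -1.3224783121722956 0.24818190309828866 0.2535163887242894
u [ 0.24577391 -0.96932718]
origin [ 0.50614892 -0.06570514]
[373.35314685 205.53846154] 286 x 0.034843896920357616 0.09471839884313922 y -0.02586905307994852 0.028243936024649943 mean 0.0018088471816774675
[339.77617329 214.66787004] 277 x -0.054900496491799546 0.005250754835066577 y -0.026434327218582902 0.028565721890211303 mean 0.0022999200128839344
[309.39711191 223.19494585] 277 x -0.13623860958784953 -0.07399938125385705 y -0.025923079577439518 0.0275193686982081 mean 0.002086273411050684
[369.24892166 210.16277079]
[240.36392164 192.58967267]
0.10891269693805007 0.07269832289907618
-0.027625601170382708 0.13893936675751603
-0.052306847664842275 -0.09541315577252646
jar 0.09358582039306233 0.1436078553267493
tray -0.025560794831580247 0.14846119622587262
pot -0.18122412280231792 0.14286287679404203
sd -0.05340537929377622 -0.1130694320742397
green 0.03929360675259901 -0.21156653199327513
```

```bash
python3 - <<'E'
from g import *
u=np.array([.2477,-.9688,0]);v=np.array([.9688,.2477,0]);org=np.array([.506,-.0655,0])
def pl(n,uv):
    c=r.camera_info(n);R,t,K=map(np.array,(c["R"],c["t"],c["K"]))
    o=-R.T@t;d=R.T@np.linalg.solve(K,[uv[0],uv[1],1.]);P=o-d*((o-org)@v)/(d@v);return (P-org)@u,P[2]
f=lambda a,b:(255+a/4-.4,155+b/4-.4)
for nm,a,b in [("hinge",594,168),("panel/board",678,115),("outer",755,102)]: 
    print(nm,pl("top",f(a,b)))
E
python3 - <<'E'
import cv2
i=cv2.imread("pics/scene_0.png")[125:240,180:390]
cv2.imwrite("pics/crop1.png",cv2.resize(i,None,fx=3.8,fy=3.8,interpolation=cv2.INTER_CUBIC))
E
```

```text
hinge (np.float64(0.13654076445519533), np.float64(0.08146622991652352))
panel/board (np.float64(0.14130052457069697), np.float64(0.2430509781829301))
outer (np.float64(0.1967957537918787), np.float64(0.20275377521695004))
```

View pics/crop1.png

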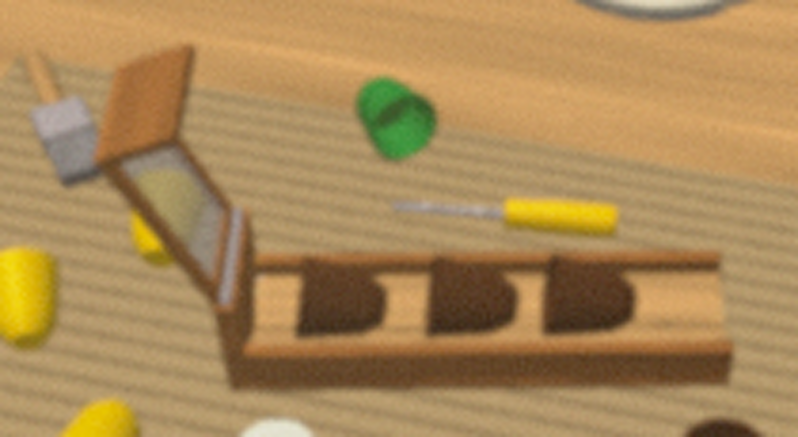

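Both views agree: the cover is at about 2.0 rad with its free edge near cradle (0.196, z 0.21), and the cups' base-c is at x≈-0.136. Next I move above the open end with the fingers shut.

```bash
python3 -m jog '[{"fingers":0,"tx":-0.98,"ty":-0.76},{"fingers":0,"tx":-0.98,"ty":-0.76},{"fingers":0,"tx":-0.98,"ty":-0.76},{"fingers":0,"tx":-0.98,"ty":-0.76},{"fingers":0,"tx":-0.98,"ty":-0.76},{"fingers":0,"tx":-0.98,"ty":-0.76},{"fingers":0,"tx":-0.98,"ty":-0.76},{"fingers":0,"tx":-0.98,"ty":-0.76},{"fingers":0,"tx":-0.98,"ty":-0.76},{"fingers":0,"tx":-0.98,"ty":-0.76}]'
python3 -m jog '[{"fingers":0,"rz":1},{"fingers":0,"rz":1},{"fingers":0,"rz":1},{"fingers":0,"rz":1},{"fingers":0,"rz":1},{"fingers":0,"rz":1},{"fingers":0,"rz":1},{"fingers":0,"rz":1},{"fingers":0,"rz":1},{"fingers":0,"rz":1}]'
cat > e.py <<'E'
from g import *
from scipy.spatial.transform import Rotation as Ro
u=np.array([.2477,-.9688,0]);v=np.array([.9688,.2477,0]);org=np.array([.506,-.0655,0])
def st(goal=None):
    s=r.sense();p=s["tool_pos"];M=Ro.from_quat(s["eef_rot"]).as_matrix();tip=p+M[:,2]*r.nose_length
    c=lambda q:((q-org)@u,(q-org)@v,q[2])
    print("t",s["time"],"tip cradle",np.round(c(tip),4),"F",np.round(s["force"],1),"q",np.round(s["joints"],2))
    print("tool x,y,z in cradle",*[np.round([M[:,i]@u,M[:,i]@v,M[2,i]],3) for i in range(3)])
    if goal is not None:
        G=org+goal[0]*u+goal[1]*v;G[2]=goal[2];print("units to goal",np.round(M.T@(G-tip)/.04,3))
E
python3 -c "
from e import *;st((-.17,.001,.028))"
```

```text
t 0.1 tip cradle [-0.6465 -0.1268  0.2137] F [-0.7  0.  -1.2] q [ 0.96  0.16  1.6   0.    1.39 -0.21]
tool x,y,z in cradle [-0.604 -0.797  0.   ] [-0.797  0.604 -0.002] [ 0.001 -0.001 -1.   ]
units to goal [-9.748 -7.55   4.652]invalid input
invalid input
```

```bash
python3 -m jog '[{"fingers":0,"tx":-0.98,"ty":-0.76,"tz":0,"rx":0,"ry":0,"rz":0},{"fingers":0,"tx":-0.98,"ty":-0.76,"tz":0,"rx":0,"ry":0,"rz":0},{"fingers":0,"tx":-0.98,"ty":-0.76,"tz":0,"rx":0,"ry":0,"rz":0},{"fingers":0,"tx":-0.98,"ty":-0.76,"tz":0,"rx":0,"ry":0,"rz":0},{"fingers":0,"tx":-0.98,"ty":-0.76,"tz":0,"rx":0,"ry":0,"rz":0},{"fingers":0,"tx":-0.98,"ty":-0.76,"tz":0,"rx":0,"ry":0,"rz":0},{"fingers":0,"tx":-0.98,"ty":-0.76,"tz":0,"rx":0,"ry":0,"rz":0},{"fingers":0,"tx":-0.98,"ty":-0.76,"tz":0,"rx":0,"ry":0,"rz":0},{"fingers":0,"tx":-0.98,"ty":-0.76,"tz":0,"rx":0,"ry":0,"rz":0},{"fingers":0,"tx":-0.98,"ty":-0.76,"tz":0,"rx":0,"ry":0,"rz":0}]'
python3 -m jog '[{"fingers":0,"tx":0,"ty":0,"tz":0,"rx":0,"ry":0,"rz":1},{"fingers":0,"tx":0,"ty":0,"tz":0,"rx":0,"ry":0,"rz":1},{"fingers":0,"tx":0,"ty":0,"tz":0,"rx":0,"ry":0,"rz":1},{"fingers":0,"tx":0,"ty":0,"tz":0,"rx":0,"ry":0,"rz":1},{"fingers":0,"tx":0,"ty":0,"tz":0,"rx":0,"ry":0,"rz":1},{"fingers":0,"tx":0,"ty":0,"tz":0,"rx":0,"ry":0,"rz":1},{"fingers":0,"tx":0,"ty":0,"tz":0,"rx":0,"ry":0,"rz":1},{"fingers":0,"tx":0,"ty":0,"tz":0,"rx":0,"ry":0,"rz":1},{"fingers":0,"tx":0,"ty":0,"tz":0,"rx":0,"ry":0,"rz":1},{"fingers":0,"tx":0,"ty":0,"tz":0,"rx":0,"ry":0,"rz":1}]'
python3 -c "
from e import *;st((-.17,.001,.028))"
```

```text
time: 1.35
tool_pos: [0.4668, 0.096, 0.3024]
eef_rot: [0.198, 0.98, 0.0, -0.0]
force: [0.9, 0.2, 0.2]
finger_gap: 0.006
grip_force: 0.0
time: 2.6
tool_pos: [0.4662, 0.0975, 0.3022]
eef_rot: [0.565, 0.825, -0.0, -0.0]
force: [0.5, 0.5, -0.2]
finger_gap: 0.003
grip_force: 0.0
t 2.6 tip cradle [-0.1678  0.0017  0.2141] F [ 0.5  0.5 -0.2] q [-0.05 -0.1   1.86 -0.    1.38 -0.42]
tool x,y,z in cradle [-0.993 -0.119  0.   ] [-0.119  0.993 -0.001] [-0.    -0.001 -1.   ]
units to goal [ 0.055 -0.008  4.653]
```

```bash
python3 -m jog '[{"fingers":0,"tx":0,"ty":0,"tz":0.7,"rx":0,"ry":0,"rz":0.5},{"fingers":0,"tx":0,"ty":0,"tz":0.7,"rx":0,"ry":0,"rz":0.5},{"fingers":0,"tx":0,"ty":0,"tz":0.7,"rx":0,"ry":0,"rz":0.5},{"fingers":0,"tx":0,"ty":0,"tz":0.7,"rx":0,"ry":0,"rz":0},{"fingers":0,"tx":0,"ty":0,"tz":0.6,"rx":0,"ry":0,"rz":0},{"fingers":0,"tx":0,"ty":0,"tz":0.5,"rx":0,"ry":0,"rz":0},{"fingers":0,"tx":0,"ty":0,"tz":0.3,"rx":0,"ry":0,"rz":0},{"fingers":0,"tx":0,"ty":0,"tz":0.2,"rx":0,"ry":0,"rz":0},{"fingers":0,"tx":0,"ty":0,"tz":0.2,"rx":0,"ry":0,"rz":0},{"fingers":0,"tx":0,"ty":0,"tz":0,"rx":0,"ry":0,"rz":0}]'
python3 s.py 1 >/dev/null; python3 -c "
from e import *;st((.012,.001,.03))
import cv2
i=cv2.imread('pics/top_1.png')[155:265,255:455]
cv2.imwrite('pics/crop2.png',cv2.resize(i,None,fx=4,fy=4,interpolation=cv2.INTER_CUBIC))"
```

```text
time: 3.85
tool_pos: [0.4663, 0.0975, 0.1184]
eef_rot: [0.613, 0.79, -0.0, -0.0]
force: [0.3, -0.8, 0.1]
finger_gap: 0.007
grip_force: 0.0
t 3.95 tip cradle [-0.1676  0.0024  0.031 ] F [-0.1  0.   1. ] q [-0.05  0.14  2.01 -0.    0.98 -0.3 ]
tool x,y,z in cradle [-1.    -0.002 -0.   ] [-0.002  1.     0.001] [ 0.     0.001 -1.   ]
units to goal [-4.49  -0.044  0.025]
```

View pics/crop2.png

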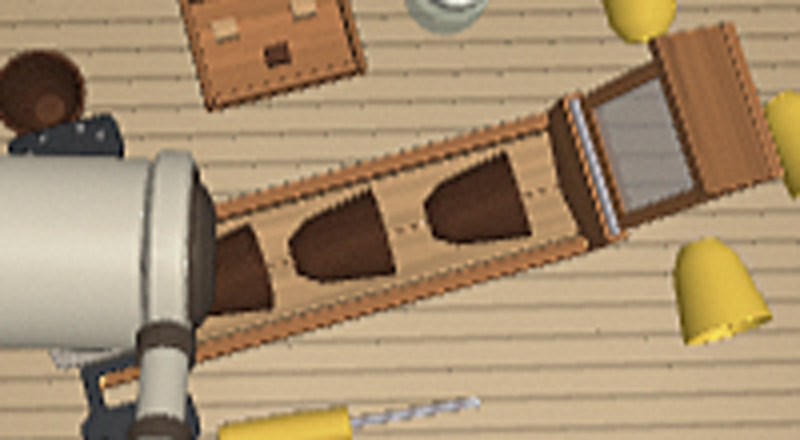

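The tool is seated in the groove behind cup c at crop (230,270), with no contact yet. Now I push.

```bash
python3 -m jog '[{"fingers":0,"tx":-0.2,"ty":0,"tz":0,"rx":0,"ry":0,"rz":0},{"fingers":0,"tx":-0.2,"ty":0,"tz":0,"rx":0,"ry":0,"rz":0},{"fingers":0,"tx":-0.2,"ty":-0.02,"tz":0,"rx":0,"ry":0,"rz":0},{"fingers":0,"tx":-0.2,"ty":-0.02,"tz":0,"rx":0,"ry":0,"rz":0},{"fingers":0,"tx":-0.2,"ty":0,"tz":0,"rx":0,"ry":0,"rz":0},{"fingers":0,"tx":-0.2,"ty":0,"tz":0,"rx":0,"ry":0,"rz":0},{"fingers":0,"tx":-0.2,"ty":0,"tz":0,"rx":0,"ry":0,"rz":0},{"fingers":0,"tx":-0.2,"ty":0,"tz":0,"rx":0,"ry":0,"rz":0},{"fingers":0,"tx":-0.2,"ty":0,"tz":0,"rx":0,"ry":0,"rz":0},{"fingers":0,"tx":-0.2,"ty":0,"tz":0,"rx":0,"ry":0,"rz":0}]'
python3 s.py 2 >/dev/null; python3 -c "
from e import *;st((.012,.001,.03))
import cv2
j=[cv2.resize(cv2.imread(f'pics/{n}_2.png')[a:a+110,b:b+200],None,fx=2.7,fy=2.7,interpolation=cv2.INTER_CUBIC) for n,a,b in (('top',155,255),('scene',125,185))]
cv2.imwrite('pics/crop3.png',cv2.vconcat(j))"
```

```text
time: 5.2
tool_pos: [0.485, 0.0191, 0.1187]
eef_rot: [0.613, 0.79, 0.0, 0.0]
force: [0.8, 1.8, 0.4]
finger_gap: 0.004
grip_force: 0.4
t 5.3 tip cradle [-0.0868  0.0007  0.0307] F [-0.   0.3  0.7] q [-0.21  0.17  1.99 -0.    0.99 -0.46]
tool x,y,z in cradle [-1.    -0.001 -0.   ] [-0.001  1.     0.   ] [ 0.  0. -1.]
units to goal [-2.47   0.005  0.018]
```

View pics/crop3.png

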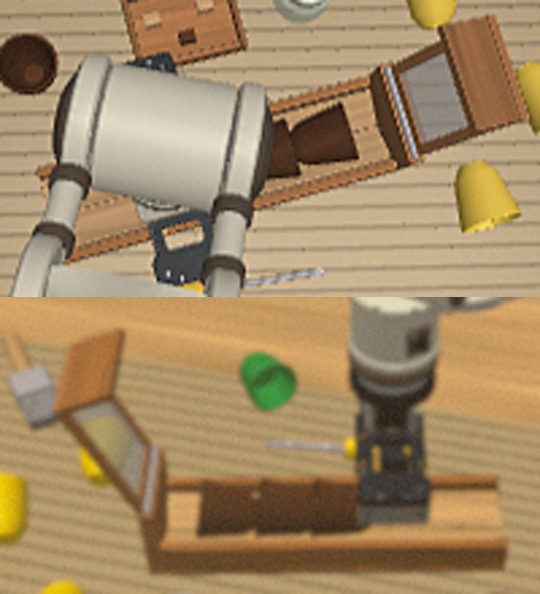

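The cups are in line and b has started to enter a, at (290,140) in the crop. I keep pushing, more slowly toward the end.

```bash
python3 -m jog '[{"fingers":0,"tx":-0.2,"ty":0,"tz":0,"rx":0,"ry":0,"rz":0},{"fingers":0,"tx":-0.2,"ty":0,"tz":0,"rx":0,"ry":0,"rz":0},{"fingers":0,"tx":-0.2,"ty":0,"tz":0,"rx":0,"ry":0,"rz":0},{"fingers":0,"tx":-0.2,"ty":0,"tz":0,"rx":0,"ry":0,"rz":0},{"fingers":0,"tx":-0.2,"ty":0,"tz":0,"rx":0,"ry":0,"rz":0},{"fingers":0,"tx":-0.2,"ty":0,"tz":0,"rx":0,"ry":0,"rz":0},{"fingers":0,"tx":-0.2,"ty":0,"tz":0,"rx":0,"ry":0,"rz":0},{"fingers":0,"tx":-0.2,"ty":0,"tz":0,"rx":0,"ry":0,"rz":0},{"fingers":0,"tx":-0.2,"ty":0,"tz":0,"rx":0,"ry":0,"rz":0},{"fingers":0,"tx":-0.2,"ty":0,"tz":0,"rx":0,"ry":0,"rz":0}]'
python3 -c "
from e import *;st((.012,.001,.03))"
python3 -m jog '[{"fingers":0,"tx":-0.05,"ty":0,"tz":0,"rx":0,"ry":0,"rz":0},{"fingers":0,"tx":-0.05,"ty":0,"tz":0,"rx":0,"ry":0,"rz":0},{"fingers":0,"tx":-0.05,"ty":0,"tz":0,"rx":0,"ry":0,"rz":0},{"fingers":0,"tx":-0.04,"ty":0,"tz":0,"rx":0,"ry":0,"rz":0},{"fingers":0,"tx":-0.04,"ty":0,"tz":0,"rx":0,"ry":0,"rz":0},{"fingers":0,"tx":-0.04,"ty":0,"tz":0,"rx":0,"ry":0,"rz":0},{"fingers":0,"tx":-0.04,"ty":0,"tz":0,"rx":0,"ry":0,"rz":0},{"fingers":0,"tx":-0.04,"ty":0,"tz":0,"rx":0,"ry":0,"rz":0},{"fingers":0,"tx":0,"ty":0,"tz":0,"rx":0,"ry":0,"rz":0},{"fingers":0,"tx":0,"ty":0,"tz":0,"rx":0,"ry":0,"rz":0}]'
python3 -c "
from e import *;st((.012,.001,.03))"
```

```text
time: 6.55
tool_pos: [0.5049, -0.0583, 0.1187]
eef_rot: [0.613, 0.79, -0.0, -0.0]
force: [-1.2, 0.8, 1.4]
finger_gap: 0.006
grip_force: 0.7
t 6.55 tip cradle [-0.0072  0.0007  0.0306] F [-1.2  0.8  1.4] q [-0.35  0.22  1.93 -0.    1.   -0.61]
tool x,y,z in cradle [-1.    -0.002  0.   ] [-0.002  1.    -0.   ] [-0. -0. -1.]
units to goal [-0.48   0.006  0.014]
time: 7.8
tool_pos: [0.5083, -0.0715, 0.1187]
eef_rot: [0.613, 0.79, -0.0, 0.0]
force: [-0.7, 0.0, 0.0]
finger_gap: 0.005
grip_force: 0.4
t 7.8 tip cradle [0.0064 0.0008 0.0306] F [-0.7  0.   0. ] q [-0.38  0.23  1.91 -0.    1.   -0.63]
tool x,y,z in cradle [-1.    -0.002 -0.   ] [-0.002  1.     0.   ] [ 0.  0. -1.]
units to goal [-0.14   0.005  0.015]
```

```bash
python3 -m jog '[{"fingers":0,"tx":-0.03,"ty":0,"tz":0,"rx":0,"ry":0,"rz":0},{"fingers":0,"tx":-0.03,"ty":0,"tz":0,"rx":0,"ry":0,"rz":0},{"fingers":0,"tx":-0.03,"ty":0,"tz":0,"rx":0,"ry":0,"rz":0},{"fingers":0,"tx":-0.03,"ty":0,"tz":0,"rx":0,"ry":0,"rz":0},{"fingers":0,"tx":-0.03,"ty":0,"tz":0,"rx":0,"ry":0,"rz":0},{"fingers":0,"tx":-0.03,"ty":0,"tz":0,"rx":0,"ry":0,"rz":0},{"fingers":0,"tx":0,"ty":0,"tz":0,"rx":0,"ry":0,"rz":0},{"fingers":0,"tx":0,"ty":0,"tz":0,"rx":0,"ry":0,"rz":0},{"fingers":0,"tx":0,"ty":0,"tz":0,"rx":0,"ry":0,"rz":0},{"fingers":0,"tx":0,"ty":0,"tz":0,"rx":0,"ry":0,"rz":0}]'
python3 s.py 3 >/dev/null; python3 -c "
from e import *;st((.012,.001,.03))
import cv2
j=[cv2.resize(cv2.imread(f'pics/{n}_3.png')[a:a+110,b:b+200],None,fx=2.7,fy=2.7,interpolation=cv2.INTER_CUBIC) for n,a,b in (('top',155,255),('scene',125,185))]
cv2.imwrite('pics/crop4.png',cv2.vconcat(j))"
```

```text
time: 9.05
tool_pos: [0.5086, -0.0742, 0.1182]
eef_rot: [0.613, 0.79, 0.002, -0.005]
force: [-5.0, 20.4, 8.4]
finger_gap: 0.004
grip_force: 10.0
t 9.15 tip cradle [0.0082 0.0002 0.0301] F [-4.6 18.5  8.8] q [-0.38  0.24  1.91  0.01  1.01 -0.64]
tool x,y,z in cradle [-1.    -0.001  0.01 ] [-0.001  1.    -0.002] [-0.01  -0.002 -1.   ]
units to goal [-0.095  0.021  0.001]
```

View pics/crop4.png

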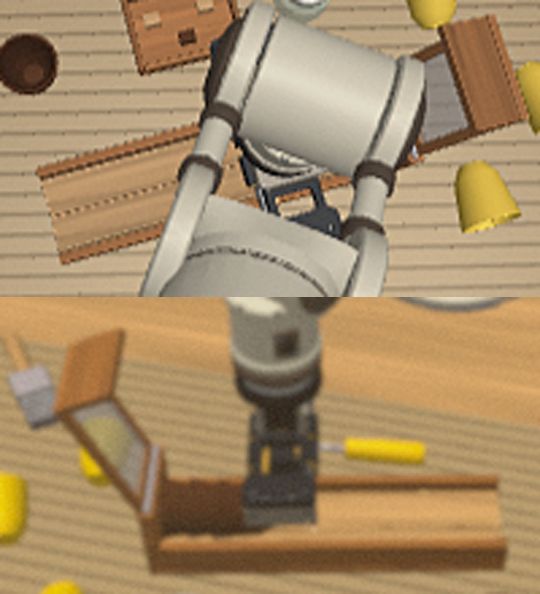

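The wrist force rose to about 20 N with the tip at cradle x≈0.008, so the fingers' face is at about 0.018. The nest is home, within what was expected. In the scene crop the dark nest at (205,505) lies against the stop board. I back off, lift and go over beyond the cover.

```bash
python3 -m jog '[{"fingers":0,"tx":0.2,"ty":0,"tz":0,"rx":0,"ry":0,"rz":0},{"fingers":0,"tx":0.3,"ty":0,"tz":0,"rx":0,"ry":0,"rz":0},{"fingers":0,"tx":0.3,"ty":0,"tz":-0.3,"rx":0,"ry":0,"rz":0},{"fingers":0,"tx":0.2,"ty":0,"tz":-0.8,"rx":0,"ry":0,"rz":0},{"fingers":0,"tx":0.2,"ty":0,"tz":-0.9,"rx":0,"ry":0,"rz":0},{"fingers":0,"tx":0.2,"ty":0,"tz":-0.9,"rx":0,"ry":0,"rz":0},{"fingers":0,"tx":0,"ty":0,"tz":-0.9,"rx":0,"ry":0,"rz":0},{"fingers":0,"tx":0,"ty":0,"tz":-0.9,"rx":0,"ry":0,"rz":0},{"fingers":0,"tx":0,"ty":0,"tz":-0.9,"rx":0,"ry":0,"rz":0},{"fingers":0,"tx":0,"ty":0,"tz":-0.6,"rx":0,"ry":0,"rz":0}]'
python3 -m jog '[{"fingers":0,"tx":-0.8,"ty":0,"tz":0,"rx":0,"ry":0,"rz":0},{"fingers":0,"tx":-0.8,"ty":0,"tz":0,"rx":0,"ry":0,"rz":0},{"fingers":0,"tx":-0.8,"ty":0,"tz":0,"rx":0,"ry":0,"rz":0},{"fingers":0,"tx":-0.8,"ty":0,"tz":0,"rx":0,"ry":0,"rz":0},{"fingers":0,"tx":-0.8,"ty":0,"tz":0,"rx":0,"ry":0,"rz":0},{"fingers":0,"tx":-0.8,"ty":0,"tz":0,"rx":0,"ry":0,"rz":0},{"fingers":0,"tx":-0.8,"ty":0,"tz":0,"rx":0,"ry":0,"rz":0},{"fingers":0,"tx":-0.8,"ty":0,"tz":0,"rx":0,"ry":0,"rz":0},{"fingers":0,"tx":-0.4,"ty":0,"tz":0,"rx":0,"ry":0,"rz":0},{"fingers":0,"tx":0,"ty":0,"tz":0,"rx":0,"ry":0,"rz":0}]'
python3 s.py 4 >/dev/null; python3 -c "
from e import *;st((.23,.0,.185))
import cv2
j=[cv2.resize(cv2.imread(f'pics/{n}_4.png')[a:a+110,b:b+200],None,fx=2.7,fy=2.7,interpolation=cv2.INTER_CUBIC) for n,a,b in (('top',155,255),('scene',125,185))]
cv2.imwrite('pics/crop5.png',cv2.vconcat(j))"
```

```text
time: 10.4
tool_pos: [0.4963, -0.0239, 0.3698]
eef_rot: [0.613, 0.79, 0.001, 0.002]
force: [0.0, -0.7, -0.6]
finger_gap: 0.004
grip_force: 0.0
time: 11.65
tool_pos: [0.5639, -0.2878, 0.3669]
eef_rot: [0.613, 0.79, 0.0, -0.0]
force: [-0.4, 0.1, -0.5]
finger_gap: 0.001
grip_force: 0.0
t 11.75 tip cradle [0.2285 0.0014 0.2789] F [-0.2  0.4  0.7] q [-0.66  0.27  1.34  0.    1.53 -0.91]
tool x,y,z in cradle [-1.    -0.002  0.   ] [-0.002  1.     0.   ] [-0.  0. -1.]
units to goal [-0.037 -0.035  2.347]
```

View pics/crop5.png

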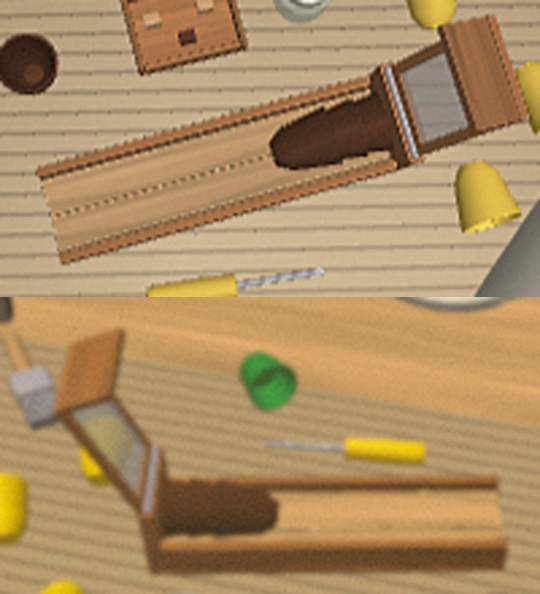

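The nest shows as one dark body from crop (270,145) up to the stop board, coaxial, so step 1 is done. Next I lower beyond the cover's outer face and push its edge toward upright.

```bash
python3 -m jog '[{"fingers":0,"tx":0,"ty":-0.03,"tz":0.4,"rx":0,"ry":0,"rz":0},{"fingers":0,"tx":0,"ty":0,"tz":0.4,"rx":0,"ry":0,"rz":0},{"fingers":0,"tx":0,"ty":0,"tz":0.4,"rx":0,"ry":0,"rz":0},{"fingers":0,"tx":0,"ty":0,"tz":0.4,"rx":0,"ry":0,"rz":0},{"fingers":0,"tx":0,"ty":0,"tz":0.4,"rx":0,"ry":0,"rz":0},{"fingers":0,"tx":-0.1,"ty":0,"tz":0,"rx":0,"ry":0,"rz":0},{"fingers":0,"tx":-0.15,"ty":0,"tz":0,"rx":0,"ry":0,"rz":0},{"fingers":0,"tx":-0.15,"ty":0,"tz":0,"rx":0,"ry":0,"rz":0},{"fingers":0,"tx":-0.15,"ty":0,"tz":0,"rx":0,"ry":0,"rz":0},{"fingers":0,"tx":-0.15,"ty":0,"tz":0,"rx":0,"ry":0,"rz":0}]'
python3 -c "
from e import *;st((.153,.0,.2))"
```

```text
time: 13.0
tool_pos: [0.57, -0.3155, 0.287]
eef_rot: [0.613, 0.79, -0.0, 0.0]
force: [0.6, 0.3, 0.5]
finger_gap: 0.006
grip_force: 0.0
t 13.0 tip cradle [2.581e-01 1.000e-04 1.989e-01] F [0.6 0.3 0.5] q [-0.69  0.36  1.38  0.    1.4  -0.94]
tool x,y,z in cradle [-1.    -0.002 -0.   ] [-0.002  1.     0.   ] [ 0.  0. -1.]
units to goal [ 2.628e+00  2.000e-03 -2.900e-02]
```

I had the sign wrong: tool x points along −cradle x. The tool is in free space and touched nothing. I correct with +tx.

```bash
python3 -m jog '[{"fingers":0,"tx":0.3,"ty":0,"tz":0,"rx":0,"ry":0,"rz":0},{"fingers":0,"tx":0.3,"ty":0,"tz":0,"rx":0,"ry":0,"rz":0},{"fingers":0,"tx":0.3,"ty":0,"tz":0,"rx":0,"ry":0,"rz":0},{"fingers":0,"tx":0.2,"ty":0,"tz":0,"rx":0,"ry":0,"rz":0},{"fingers":0,"tx":0.15,"ty":0,"tz":0,"rx":0,"ry":0,"rz":0},{"fingers":0,"tx":0.15,"ty":0,"tz":0,"rx":0,"ry":0,"rz":0},{"fingers":0,"tx":0.15,"ty":0,"tz":0,"rx":0,"ry":0,"rz":0},{"fingers":0,"tx":0.15,"ty":0,"tz":0,"rx":0,"ry":0,"rz":0},{"fingers":0,"tx":0.15,"ty":0,"tz":0,"rx":0,"ry":0,"rz":0},{"fingers":0,"tx":0.15,"ty":0,"tz":0,"rx":0,"ry":0,"rz":0}]'
python3 -c "
from e import *;st((.153,.0,.2))"
```

```text
time: 14.25
tool_pos: [0.5497, -0.2371, 0.2866]
eef_rot: [0.613, 0.79, 0.0, -0.0]
force: [1.5, -2.1, 2.1]
finger_gap: 0.004
grip_force: 1.1
t 14.25 tip cradle [ 0.177  -0.0002  0.1985] F [ 1.5 -2.1  2.1] q [-0.61  0.23  1.55  0.    1.37 -0.86]
tool x,y,z in cradle [-1.    -0.002  0.   ] [-0.002  1.    -0.   ] [-0. -0. -1.]
units to goal [ 0.601  0.005 -0.037]
```

```bash
python3 -m jog '[{"fingers":0,"tx":0.15,"ty":0,"tz":0,"rx":0,"ry":0,"rz":0},{"fingers":0,"tx":0.15,"ty":0,"tz":0,"rx":0,"ry":0,"rz":0},{"fingers":0,"tx":0.15,"ty":0,"tz":0,"rx":0,"ry":0,"rz":0},{"fingers":0,"tx":0.15,"ty":0,"tz":0,"rx":0,"ry":0,"rz":0},{"fingers":0,"tx":0.2,"ty":0,"tz":0,"rx":0,"ry":0,"rz":0},{"fingers":0,"tx":0.2,"ty":0,"tz":0,"rx":0,"ry":0,"rz":0},{"fingers":0,"tx":0.2,"ty":0,"tz":0.02,"rx":0,"ry":0,"rz":0},{"fingers":0,"tx":0.2,"ty":0,"tz":0.03,"rx":0,"ry":0,"rz":0},{"fingers":0,"tx":0.2,"ty":0,"tz":0.05,"rx":0,"ry":0,"rz":0},{"fingers":0,"tx":0.2,"ty":0,"tz":0.06,"rx":0,"ry":0,"rz":0}]'
python3 -c "
from e import *;st((.0712,.0,.1727))"
```

```text
time: 15.5
tool_pos: [0.5317, -0.1672, 0.28]
eef_rot: [0.613, 0.79, -0.0, -0.0]
force: [0.6, -1.4, -0.8]
finger_gap: 0.009
grip_force: 0.7
t 15.5 tip cradle [ 0.1049 -0.0003  0.1919] F [ 0.6 -1.4 -0.8] q [-0.52  0.13  1.67 -0.    1.34 -0.77]
tool x,y,z in cradle [-1.    -0.002  0.   ] [-0.002  1.    -0.   ] [-0. -0. -1.]
units to goal [0.842 0.009 0.481]
```

```bash
python3 -m jog '[{"fingers":0,"tx":0.17,"ty":0,"tz":0.07,"rx":0,"ry":0,"rz":0},{"fingers":0,"tx":0.17,"ty":0,"tz":0.09,"rx":0,"ry":0,"rz":0},{"fingers":0,"tx":0.17,"ty":0,"tz":0.1,"rx":0,"ry":0,"rz":0},{"fingers":0,"tx":0.17,"ty":0,"tz":0.1,"rx":0,"ry":0,"rz":0},{"fingers":0,"tx":0.16,"ty":0,"tz":0.12,"rx":0,"ry":0,"rz":0},{"fingers":0,"tx":0.13,"ty":0,"tz":0.13,"rx":0,"ry":0,"rz":0},{"fingers":0,"tx":0.13,"ty":0,"tz":0.14,"rx":0,"ry":0,"rz":0},{"fingers":0,"tx":0.13,"ty":0,"tz":0.15,"rx":0,"ry":0,"rz":0},{"fingers":0,"tx":0.08,"ty":0,"tz":0.12,"rx":0,"ry":0,"rz":0},{"fingers":0,"tx":0.07,"ty":0,"tz":0.12,"rx":0,"ry":0,"rz":0}]'
python3 -c "
from e import *;st((.0355,.0,.1147))"
```

```text
time: 16.75
tool_pos: [0.5181, -0.1141, 0.2344]
eef_rot: [0.613, 0.79, -0.0, -0.0]
force: [0.2, 0.1, 1.8]
finger_gap: 0.001
grip_force: 0.4
t 16.75 tip cradle [ 0.0501 -0.0004  0.1463] F [0.2 0.1 1.8] q [-0.44  0.11  1.79  0.    1.24 -0.7 ]
tool x,y,z in cradle [-1.    -0.002  0.   ] [-0.002  1.    -0.   ] [-0. -0. -1.]
units to goal [0.364 0.01  0.789]
```

```bash
python3 -m jog '[{"fingers":0,"tx":0.05,"ty":0,"tz":0.08,"rx":0,"ry":0,"rz":0},{"fingers":0,"tx":0.05,"ty":0,"tz":0.08,"rx":0,"ry":0,"rz":0},{"fingers":0,"tx":0.05,"ty":0,"tz":0.08,"rx":0,"ry":0,"rz":0},{"fingers":0,"tx":0.04,"ty":0,"tz":0.08,"rx":0,"ry":0,"rz":0},{"fingers":0,"tx":0.04,"ty":0,"tz":0.08,"rx":0,"ry":0,"rz":0},{"fingers":0,"tx":0.04,"ty":0,"tz":0.08,"rx":0,"ry":0,"rz":0},{"fingers":0,"tx":0.03,"ty":0,"tz":0.08,"rx":0,"ry":0,"rz":0},{"fingers":0,"tx":0.03,"ty":0,"tz":0.08,"rx":0,"ry":0,"rz":0},{"fingers":0,"tx":0.02,"ty":0,"tz":0.08,"rx":0,"ry":0,"rz":0},{"fingers":0,"tx":0.02,"ty":0,"tz":0.07,"rx":0,"ry":0,"rz":0}]'
python3 -m jog '[{"fingers":0,"tx":0.02,"ty":0,"tz":0.07,"rx":0,"ry":0,"rz":0},{"fingers":0,"tx":0.01,"ty":0,"tz":0.07,"rx":0,"ry":0,"rz":0},{"fingers":0,"tx":0.01,"ty":0,"tz":0.06,"rx":0,"ry":0,"rz":0},{"fingers":0,"tx":0.01,"ty":0,"tz":0.06,"rx":0,"ry":0,"rz":0},{"fingers":0,"tx":0,"ty":0,"tz":0.05,"rx":0,"ry":0,"rz":0},{"fingers":0,"tx":0,"ty":0,"tz":0.04,"rx":0,"ry":0,"rz":0},{"fingers":0,"tx":0,"ty":0,"tz":0.03,"rx":0,"ry":0,"rz":0},{"fingers":0,"tx":0,"ty":0,"tz":0.02,"rx":0,"ry":0,"rz":0},{"fingers":0,"tx":0,"ty":0,"tz":0,"rx":0,"ry":0,"rz":0},{"fingers":0,"tx":0,"ty":0,"tz":0,"rx":0,"ry":0,"rz":0}]'
python3 -c "
from e import *;st((.032,.0,.092))"
```

```text
time: 18.0
tool_pos: [0.5144, -0.0998, 0.2028]
eef_rot: [0.613, 0.79, 0.0, -0.0]
force: [1.1, -0.4, 1.2]
finger_gap: 0.008
grip_force: 0.3
time: 19.25
tool_pos: [0.5139, -0.0981, 0.1871]
eef_rot: [0.613, 0.79, -0.0, 0.0]
force: [-0.9, -0.2, -0.1]
finger_gap: 0.008
grip_force: 0.0
t 19.25 tip cradle [ 0.0335 -0.0004  0.099 ] F [-0.9 -0.2 -0.1] q [-0.42  0.15  1.85 -0.    1.14 -0.67]
tool x,y,z in cradle [-1.    -0.002 -0.   ] [-0.002  1.     0.   ] [ 0.  0. -1.]
units to goal [0.038 0.009 0.175]
```

```bash
python3 -m jog '[{"fingers":0,"tx":0,"ty":0,"tz":0.03,"rx":0,"ry":0,"rz":0},{"fingers":0,"tx":0,"ty":0,"tz":0.03,"rx":0,"ry":0,"rz":0},{"fingers":0,"tx":0,"ty":0,"tz":0.03,"rx":0,"ry":0,"rz":0},{"fingers":0,"tx":0,"ty":0,"tz":0.03,"rx":0,"ry":0,"rz":0},{"fingers":0,"tx":0,"ty":0,"tz":0.02,"rx":0,"ry":0,"rz":0},{"fingers":0,"tx":0,"ty":0,"tz":0.02,"rx":0,"ry":0,"rz":0},{"fingers":0,"tx":0,"ty":0,"tz":0,"rx":0,"ry":0,"rz":0},{"fingers":0,"tx":0,"ty":0,"tz":0,"rx":0,"ry":0,"rz":0},{"fingers":0,"tx":0,"ty":0,"tz":0,"rx":0,"ry":0,"rz":0},{"fingers":0,"tx":0,"ty":0,"tz":0,"rx":0,"ry":0,"rz":0}]'
python3 -c "
from e import *;st((.032,.0,.092))"
```

```text
time: 20.5
tool_pos: [0.5139, -0.0981, 0.1807]
eef_rot: [0.613, 0.79, -0.0, 0.0]
force: [-0.7, 0.4, 0.2]
finger_gap: 0.008
grip_force: 0.0
t 20.5 tip cradle [ 0.0335 -0.0004  0.0926] F [-0.7  0.4  0.2] q [-0.42  0.16  1.85 -0.    1.13 -0.67]
tool x,y,z in cradle [-1.    -0.002 -0.   ] [-0.002  1.    -0.   ] [ 0. -0. -1.]
units to goal [0.039 0.009 0.015]
```

```bash
python3 -m jog '[{"fingers":0,"tx":0,"ty":0,"tz":0.02,"rx":0,"ry":0,"rz":0},{"fingers":0,"tx":0,"ty":0,"tz":0.02,"rx":0,"ry":0,"rz":0},{"fingers":0,"tx":0,"ty":0,"tz":0.02,"rx":0,"ry":0,"rz":0},{"fingers":0,"tx":0,"ty":0,"tz":0.02,"rx":0,"ry":0,"rz":0},{"fingers":0,"tx":0,"ty":0,"tz":0,"rx":0,"ry":0,"rz":0},{"fingers":0,"tx":0,"ty":0,"tz":0,"rx":0,"ry":0,"rz":0},{"fingers":0,"tx":0,"ty":0,"tz":0,"rx":0,"ry":0,"rz":0},{"fingers":0,"tx":0,"ty":0,"tz":0,"rx":0,"ry":0,"rz":0},{"fingers":0,"tx":0,"ty":0,"tz":0,"rx":0,"ry":0,"rz":0},{"fingers":0,"tx":0,"ty":0,"tz":0,"rx":0,"ry":0,"rz":0}]'
python3 s.py 5 >/dev/null; python3 -c "
from e import *;st((.032,.0,.092))
import cv2
j=[cv2.resize(cv2.imread(f'pics/{n}_5.png')[a:a+110,b:b+200],None,fx=2.7,fy=2.7,interpolation=cv2.INTER_CUBIC) for n,a,b in (('top',155,255),('scene',125,185))]
cv2.imwrite('pics/crop6.png',cv2.vconcat(j))"
```

```text
time: 21.75
tool_pos: [0.5141, -0.0981, 0.1803]
eef_rot: [0.612, 0.79, -0.0, -0.0]
force: [-8.9, 3.2, 19.7]
finger_gap: 0.002
grip_force: 9.7
t 21.85 tip cradle [ 0.0336 -0.0002  0.0922] F [-8.8  2.9 19. ] q [-0.42  0.16  1.85 -0.    1.13 -0.67]
tool x,y,z in cradle [-1.    -0.002 -0.   ] [-0.002  1.    -0.001] [ 0.    -0.001 -1.   ]
units to goal [0.041 0.006 0.004]
```

View pics/crop6.png

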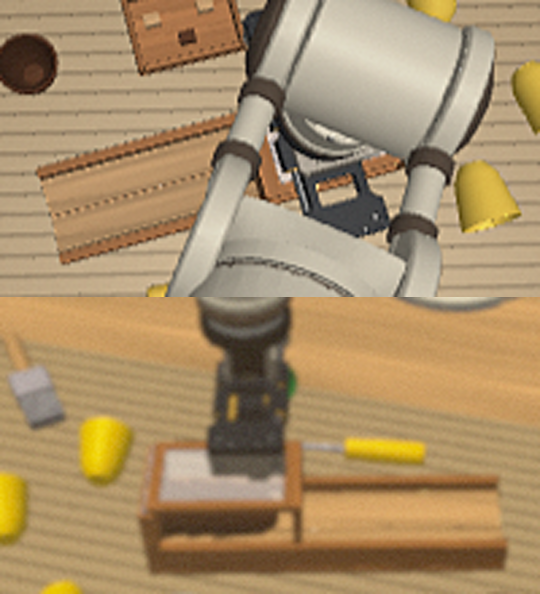

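The cover lies level at scene crop (225,480), pressing back with about 19 N at z≈0.092, which is the top of a shut cover. The cups are under it and the end board hangs behind them. I lift off and check.

```bash
python3 -m jog '[{"fingers":0,"tx":0,"ty":0,"tz":-0.1,"rx":0,"ry":0,"rz":0},{"fingers":0,"tx":0,"ty":0,"tz":-0.3,"rx":0,"ry":0,"rz":0},{"fingers":0,"tx":0,"ty":0,"tz":-0.8,"rx":0,"ry":0,"rz":0},{"fingers":0,"tx":0.5,"ty":0,"tz":-0.8,"rx":0,"ry":0,"rz":0},{"fingers":0,"tx":0.9,"ty":0,"tz":-0.8,"rx":0,"ry":0,"rz":0},{"fingers":0,"tx":0.9,"ty":0,"tz":-0.8,"rx":0,"ry":0,"rz":0},{"fingers":0,"tx":0.9,"ty":0,"tz":-0.5,"rx":0,"ry":0,"rz":0},{"fingers":0,"tx":0.9,"ty":0,"tz":0,"rx":0,"ry":0,"rz":0},{"fingers":0,"tx":0.9,"ty":0,"tz":0,"rx":0,"ry":0,"rz":0},{"fingers":0,"tx":0.9,"ty":0,"tz":0,"rx":0,"ry":0,"rz":0}]'
python3 s.py 6 >/dev/null; python3 -c "
from e import *;st()
import cv2
j=[cv2.resize(cv2.imread(f'pics/{n}_6.png')[a:a+110,b:b+200],None,fx=2.7,fy=2.7,interpolation=cv2.INTER_CUBIC) for n,a,b in (('top',155,255),('scene',125,185))]
cv2.imwrite('pics/crop7.png',cv2.vconcat(j))"
```

```text
time: 23.1
tool_pos: [0.4547, 0.1316, 0.342]
eef_rot: [0.613, 0.79, 0.0, 0.0]
force: [0.1, 0.0, -0.7]
finger_gap: 0.002
grip_force: 0.0
t 23.2 tip cradle [-0.2051 -0.001   0.2538] F [0.1 0.1 0.1] q [ 0.03 -0.14  1.82  0.    1.46 -0.23]
tool x,y,z in cradle [-1.    -0.005  0.001] [-0.005  1.     0.   ] [-0.001  0.    -1.   ]
```

View pics/crop7.png

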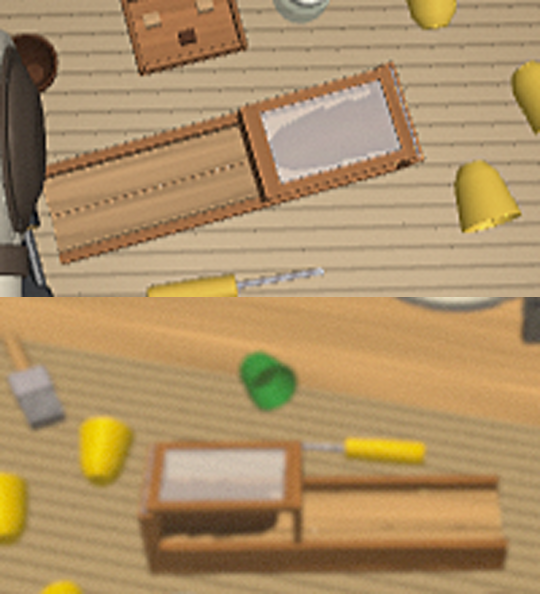

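The cover is shut and level, at (330,130) in the top crop. The nest shows through the panel, the bystanders have not moved, and the robot is clear, so I hand in.

```bash
python3 -c "
from rig import r;print(r.sign_off())"
```

```text
the job is handed in; nothing more can be done
None
```

I nested the three cups against the stop board, swung the cover gently shut over them, left the bystanders where they were, and handed the job in at about 23 s; no verdict came back.

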